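# Zero a click-stop height stage, set it five clicks up and load the dish

### The arm

A 6-joint arm with a two-finger parallel gripper is mounted at the origin on a cart in front of the work surface, level with it; the furniture and walls round the work are solid. World frame = base frame: x ahead of the robot, y to its left, z up, the work surface at z = 0. Lengths are in m, angles in rad, forces in N, time in s.
With the tool pointing down it reaches from about 0.3 to 0.75 m from the base axis. Payload 8.5 kg.
Tool frame: the origin (TCP) lies midway between the tips of the shut fingers; the grasp point (between the pads) lies 19 mm behind it; z points along the fingers, y is the line along which they close (so a half turn about z gives the same grasp; the last joint's range is limited). The gripper opens to 88 mm and grips with 3 to 60 N. Pads are 18 mm wide; open, the fingers measure 123 mm over their backs; the gripper's body (75 mm by 187 mm) begins 45 mm behind the grasp point.
Start: joints at [-1.536, 0.381, 1.297, -0, 1.464, -0.215], TCP at [0.136, -0.533, 0.239] pointing down, gripper open.
Joint ranges: [-3.11, 3.11], [-0.89, 2.33], [0.22, 2.48], [-1.42, 4.56], [0.17, 2.85], [-2.88, 2.88]. Speed limits (rad/s): [2.39, 2.39, 3.14, 3.14, 3.14, 3.14].

### API

Orientations are given as a unit quaternion [w, x, y, z].
In Python, from cell import * gives the robot as it stands. Calls block until the motion is done:
- move_ptp(position, orientation): joint-space move of the TCP to a pose.
- servo_line(position, attitude=None, v=0.15, force_limit=None): straight line of the TCP; attitude=None keeps the orientation; v is the mean speed in m/s. With force_limit (N) it stops when the force on the tool has changed by that much, and returns True; else False.
- set_joints(angles): joint-space move.
- gripper_to(opening, squeeze=None): opening from 0.0 (shut) to 1.0 (fully open); squeeze is the grip in N (None keeps the last); returns when the fingers have stopped.
- sleep(seconds).
- solve_ik(position, orientation): joint angles nearest the present ones, or None.
- capture(name): name is "scene" or "top" or "wrist"; returns a dict with "img" (420x560x3 uint8, red, green, blue), "mtx" (3x3 intrinsics, pixels), "R" (3x3) and "t" (3): a world point X has camera coordinates R X + t; the wrist camera has in their place "hand_eye" (4x4, takes a point from camera to tool coordinates, whose origin is the TCP and whose axes are the flange's). Camera axes: x right, y down, z forward; pixel columns grow to the right and rows downward; lengths in m; the calibration is good to about 2 mm. A picture is of the moment at which its call begins: read the wrist's pose just before it. There is no depth.
A pose or a line that the arm cannot do raises Unreachable and nothing moves.
- job_done(): hands the job in; it is judged then, once.
Readings, each from a call of its own:
- get_t(): time.
- get_qpos(): joint angles.
- get_qvel(): joint speeds.
- get_joint_torque(): joint torques, N m.
- get_position(): TCP position.
- get_tool_rot(): TCP orientation.
- get_wrist_force(): force on the tool from outside, world axes, zero at the start.
- get_torque(): the same for the moment, N m.
- get_gripper_width(): opening from 0.0 (shut) to 1.0 (fully open).
- get_gripper_force(): force on a finger pad.
Only numpy, scipy, OpenCV 4.12 (cv2) and the standard library are available. Lean on these libraries where they do the work, as an engineer would, in place of code of your own. Each camera call takes 0.05 s, during which the arm holds its last target. There are 200 camera calls.

### The job

Zero the little height stage: turn its knob anticlockwise, seen from above, until you feel it come up gently against its end stop (do not force it), then turn it clockwise exactly five clicks and let go. After that set the flat covered dish, right way up and centred, on the stage's small round table, leaving the setting, the pin tin and the standing vial as they are.

Things in the scene. Friction and masses are not known exactly. Their poses are not given: they have to be found in the camera images.
- height_stage: Fixed grey housing, 100 x 216 x 34 mm (its x, y, z), screwed down at a place and yaw that vary. Origin at the centre of its underside, z up. The knob stands on its -y half (axis at x 0, y -60 mm), the round table on its +y half (x 0, y +60 mm).
- dial_axis (a point): Fixed point on the knob's vertical axis, 52 mm above the bench, axes as the housing; it does not turn. The knob: black, round, ribbed, 36 mm in diameter, from 38 to 64 mm above the bench, the same at every setting, no pointer. Clockwise seen from above raises the table, anticlockwise lowers it. A 30 N grip holds it without slipping.
- dial_top (a point): Fixed point on the knob's axis at its top face, 64 mm above the bench. The knob rests in detents 15 degrees apart; some 0.06 to 0.12 N m takes it over each click, halfway between two detents, and it is drawn on into the next by itself. Zero is the lowest detent. At the start it rests some 2 to 4 clicks above zero; which is not known.
- table_top (a point): Centre of the top face of the stage's small round aluminium table, 49 mm in diameter, 5 mm thick, flat without rim, with 9 mm free space beneath it. Top 48 mm above the bench at zero; rises 0.6 mm a click. Pushing on it with under 20 N does not turn the knob.
- stop_post: The hard end stop inside the housing, out of sight, 26 mm from the knob's axis. The knob bears on it 3 degrees beyond the lowest detent (zero) and, let go, springs back to zero. Never load it with over 20 N, that is 0.52 N m of knob torque; 0.2 N m is ample to feel it.
- dish: Loose flat round plastic dish with its cover on, 59 mm in diameter, 12 mm high, 16 g, some brown grains within. Origin at the centre of its underside, z up. May be gripped across its diameter, with 5 to 15 N.
- pin_tin: Bystander: loose round white tin, 53 mm in diameter and 18 mm high, with a square label on its lid; smaller and taller than the dish. Origin at the centre of its underside.
- loose_vial: Bystander: loose glass vial standing upright on its own near the stage, 13 mm in diameter, 52 mm high, dark cap. Origin at the centre of its underside, z up.
Mind the look-alikes: they are no part of the job. What is shaped like the dish but purple is not meant.

How it is judged:
By the outcome, as a careful person would: the job done as asked, in the order asked, and still so for the second after the job is handed in, with the robot touching nothing.
It also fails if it takes over 72 s, if anything falls off the work surface, if the arm or the gripper's body presses on something with over 40 N, if the wrist force passes 120 N, or if a joint passes its speed limit or range.

## Working session

There is one attempt and no reset: what is moved stays moved. The work goes in short steps, each a Python script; the robot and the scene stay as the last script left them, time stands still between calls to the robot, and variables do not carry over. Pictures are saved under pics/ and viewed, at most 10 in all, crops included, and the job is handed in when it is done.

```bash
ls; mkdir -p pics
python3 - <<'E'
from cell import *
import cv2,numpy as np,pickle
for n in("scene","top"):
    c=capture(n); pickle.dump(c,open(n+".pkl","wb")); cv2.imwrite(f"pics/{n}1.png",c["img"][:,:,::-1])
    print(n,c["mtx"].tolist(),(-c["R"].T@c["t"]).round(3))
print(get_t(),get_tool_rot())
E
```

```text
pics
scene [[507.3290240752719, 0.0, 279.5475323262171], [0.0, 507.3290240752719, 208.73605305499373], [0.0, 0.0, 1.0]] [0.101 0.758 0.544]
top [[390.46181915363866, 0.0, 275.5035688333882], [0.0, 390.46181915363866, 206.78930716826642], [0.0, 0.0, 1.0]] [0.377 0.111 0.912]
0.1 [-6.03271926e-04  9.92211640e-01  1.24562010e-01  5.22810922e-05]
```

View pics/scene1.png

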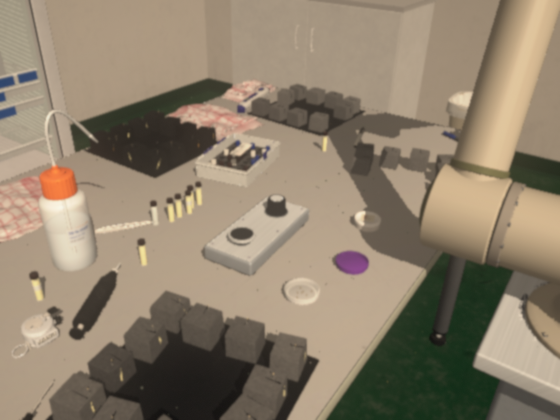

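View pics/top1.png

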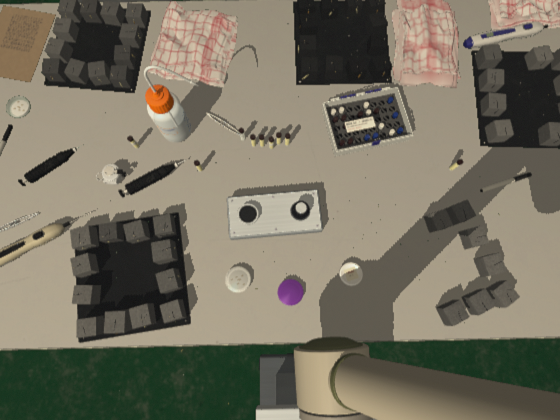

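Top view: the stage is at (276,213), with the knob at (301,208) and the table at (248,213). There are four round candidates:
- (238,278), pale with grains
- (291,291), purple, so not meant
- (350,272), white and smaller, likely the tin
- (18,106), far left

I'll enlarge these before choosing.

```bash
cat > h.py <<'E'
import numpy as np,pickle,cv2
def ray(c,uv):
    d=c["R"].T@np.linalg.solve(c["mtx"],[*uv,1.]); return -c["R"].T@c["t"],d/np.linalg.norm(d)
def onz(c,uv,z):
    o,d=ray(c,uv); return o+d*(z-o[2])/d[2]
def tri(rays):
    A=sum(np.eye(3)-np.outer(d,d) for o,d in rays); b=sum((np.eye(3)-np.outer(d,d))@o for o,d in rays)
    X=np.linalg.solve(A,b); return X,[float(np.linalg.norm((np.eye(3)-np.outer(d,d))@(X-o))) for o,d in rays]
def wcam(get_position,get_tool_rot,capture):
    from scipy.spatial.transform import Rotation as Ro
    p=np.array(get_position());q=np.array(get_tool_rot()); c=capture("wrist"); T=np.eye(4);T[:3,:3]=Ro.from_quat(np.r_[q[1:],q[0]]).as_matrix();T[:3,3]=p
    E=np.linalg.inv(T@np.array(c["hand_eye"])); return dict(img=c["img"],mtx=np.array(c["mtx"]),R=E[:3,:3],t=E[:3,3])
E
python3 - <<'E'
from h import *
T=pickle.load(open("top.pkl","rb"));S=pickle.load(open("scene.pkl","rb"))
def crop(c,u,v,w,h,s): return cv2.resize(c["img"][max(v-h,0):v+h,max(u-w,0):u+w,::-1],(800,300) if s else (200,200),interpolation=cv2.INTER_CUBIC)
a=cv2.resize(T["img"][175:310,215:395,::-1],(600,450),interpolation=cv2.INTER_CUBIC)
b=np.vstack([crop(T,18+2,106,20,20,0),crop(S,302,291,30,30,0),np.zeros((50,200,3),np.uint8)])
cv2.imwrite("pics/c1.png",np.hstack([a,b]))
for n,t,s,z in [("dish",(238,278),(302,291),.01),("tin",(350,272),(367,220),.01),("purple",(291,291),(351,262),.01),("table",(248,213),(242,236),.05),("knob",(301,208),(276,200),.06)]:
    print(n,*[x if isinstance(x,list) else x.round(4) for x in tri([ray(T,t),ray(S,s)])],onz(T,t,z).round(4))
print(onz(T,(18,106),.01))
E
```

```text
dish [0.424  0.1952 0.0048] [0.003594060016493989, 0.003594060016493979] [0.427  0.1962 0.01  ]
tin [ 0.4307 -0.061   0.0107] [0.004099696044053631, 0.0040996960440536495] [ 0.4345 -0.0595  0.01  ]
purple [0.3935 0.0756 0.0046] [0.0019460459251685032, 0.0019460459251685052] [0.3952 0.0765 0.01  ]
table [0.5677 0.1685 0.0423] [0.0034373638248720506, 0.0034373638248719326] [0.5691 0.1697 0.05  ]
knob [0.5745 0.0493 0.0583] [0.0016177293656623208, 0.0016177293656623442] [0.5755 0.0501 0.06  ]
[0.86940614 0.75316255 0.01      ]
```

View pics/c1.png

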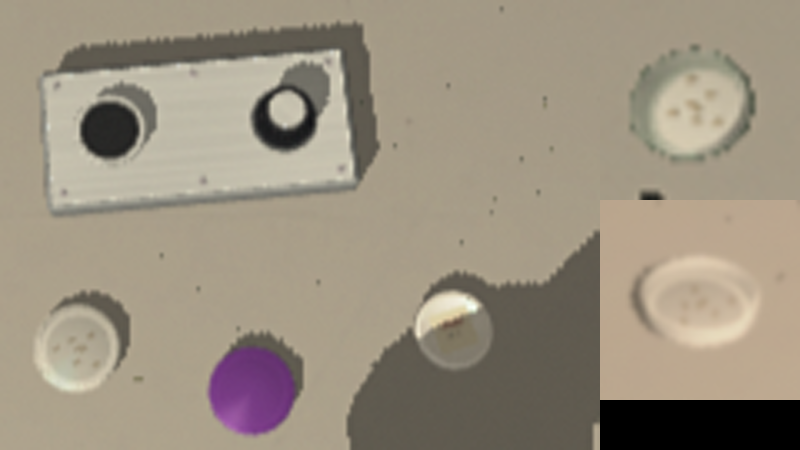

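The dish meant is the pale one with brown grains at top (238,278) / scene (302,291). The purple one is excluded. The one at (350,272) is the smaller labelled tin, and the far-left one at (18,106) lies out of reach at x 0.87, y 0.75. Next I'll refine the positions with the wrist camera from two places.

```bash
cat >> h.py <<'E'
def down(yaw_deg):
    a=np.radians(yaw_deg)/2; return [0.,float(np.cos(a)),float(np.sin(a)),0.]
E
python3 - <<'E'
from cell import *
from h import *
Y=80
ims=[]
for i,p in enumerate([[.50,.10,.30],[.50,.17,.30]]):
    move_ptp(p,down(Y)); sleep(.3)
    c=wcam(get_position,get_tool_rot,capture); pickle.dump(c,open(f"w{i}.pkl","wb")); ims.append(c["img"][:,:,::-1])
    print(get_t(),np.round(get_qpos(),3),np.round(get_position(),4),(-c["R"].T@c["t"]).round(3),c["R"].round(2).tolist(),c["mtx"][0,0])
cv2.imwrite("pics/w.png",cv2.resize(np.hstack(ims),(800,300),interpolation=cv2.INTER_AREA))
E
```

```text
3.0417 [-0.035  0.271  1.284 -0.     1.586  0.139] [0.5    0.0999 0.3   ] [0.513 0.173 0.446] [[0.98, -0.18, -0.0], [-0.17, -0.94, 0.29], [-0.05, -0.29, -0.96]] 316.42424652393913
3.775 [ 0.102  0.304  1.236 -0.     1.601  0.278] [0.5001 0.1694 0.3001] [0.513 0.243 0.446] [[0.98, -0.18, -0.0], [-0.17, -0.94, 0.29], [-0.05, -0.29, -0.96]] 316.42424652393913
```

View pics/w.png

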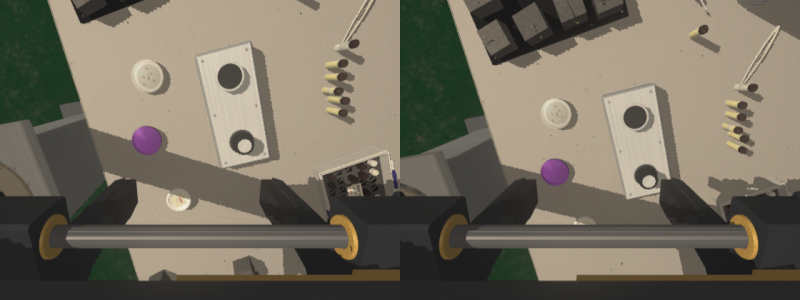

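Left wrist view (full pixels = 1.4 × shown): dish at (148,77), purple at (147,140), table at (230,76), knob at (242,143). The right view shows them at (558,113), (555,172), (635,117) and (645,177). I'll fit outlines and check them in an enlarged crop.

Run:
```python
from h import *
W=[pickle.load(open(f"w{i}.pkl","rb")) for i in (0,1)]
g={0:dict(dish=(148,77),table=(230,76),knob=(242,143)),1:dict(dish=(158,113),table=(235,117),knob=(245,177))}
rows=[]
for i,c in enumerate(W):
    r=[]
    for n,(u,v) in g[i].items():
        u=int(u*1.4);v=int(v*1.4);s=33
        I=c["img"][v-s:v+s,u-s:u+s,::-1]; B=cv2.resize(I,(264,264),interpolation=cv2.INTER_CUBIC)
        gr=cv2.cvtColor(I,cv2.COLOR_BGR2GRAY)
        if n!="dish":
            m=(gr<95).astype(np.uint8); k,l,st,ce=cv2.connectedComponentsWithStats(m)
            j=l[s,s] or 1+np.argmin(np.hypot(*(ce[1:]-s).T)); ct=max(cv2.findContours((l==j).astype(np.uint8),0,1)[0],key=len)
            e=cv2.fitEllipse(cv2.convexHull(ct)); print(i,n,np.round([e[0][0]+u-s,e[0][1]+v-s,*e[1]],1))
            cv2.ellipse(B,((e[0][0]*4+2,e[0][1]*4+2),(e[1][0]*4,e[1][1]*4),e[2]),(0,0,255),1)
        for t in range(0,264,40): cv2.putText(B,str(u-s+t//4),(t,8),0,.3,(255,0,0)); cv2.putText(B,str(v-s+t//4),(0,t+4),0,.3,(255,0,0))
        r.append(B)
    rows.append(np.hstack(r))
cv2.imwrite("pics/fit.png",np.vstack(rows))
```

```text
0 table [321.4 106.4  32.9  34.9]
0 knob [339.3 199.1  32.4  34.6]
1 table [328.7 163.6  30.3  32.2]
1 knob [345.4 247.2  31.8  34.7]
```

View pics/fit.png

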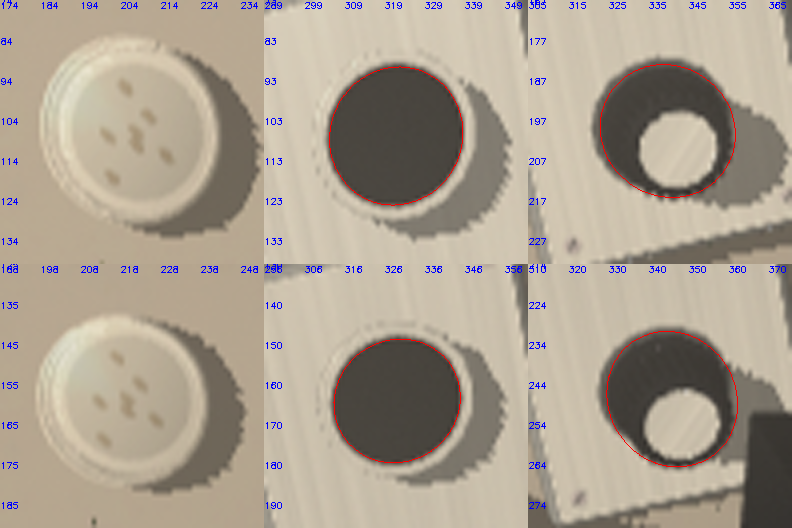

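The dish shows brown grains and a pale cover, so it is the one meant. Its outline centres are (206,106) and (218.5,159). The table is the dark disc with a pale ring at (321.4,106.4) and (328.7,163.6). The knob's pale cap on its top face is at (342.5,204.5) and (348.5,254).

Run:
```python
from h import *
W=[pickle.load(open(f"w{i}.pkl","rb")) for i in (0,1)];T=pickle.load(open("top.pkl","rb"));S=pickle.load(open("scene.pkl","rb"))
P=dict(dish=((206.2,106.2),(218.5,159.4),(238,278),(302,291),.008),table=((321.4,106.4),(328.7,163.6),(248,213),(242,236),.05),knob=((342.5,204.5),(348.5,254),(301.5,207.3),(276,199),.064))
for n,(a,b,t,s,z) in P.items():
    r=[ray(W[0],a),ray(W[1],b)]
    X2,_=tri(r); X,e=tri(r+[ray(T,t),ray(S,s)])
    print(n,"wrist",X2.round(4),"all",X.round(4),np.round(e,4),"onz",onz(W[0],a,z).round(4),onz(W[1],b,z).round(4),onz(T,t,z).round(4))
```

```text
dish wrist [0.4236 0.1965 0.0176] all [0.4225 0.1961 0.007 ] [0.0014 0.0012 0.0047 0.0029] onz [0.4216 0.197  0.008 ] [0.4217 0.1955 0.008 ] [0.4271 0.1964 0.008 ]
table wrist [0.5655 0.1705 0.0498] all [0.5668 0.1694 0.0432] [0.0011 0.0005 0.0038 0.0033] onz [0.5655 0.1705 0.05  ] [0.5654 0.1705 0.05  ] [0.5691 0.1697 0.05  ]
knob wrist [0.574  0.0493 0.0632] all [0.5749 0.0481 0.0601] [0.0004 0.0006 0.0023 0.0014] onz [0.5739 0.0495 0.064 ] [0.5738 0.0496 0.064 ] [0.5762 0.0492 0.064 ]
```

Heights (0.050, 0.063) and the knob-to-table spacing (0.121) agree with the text. Now I'll grasp the knob gently and centre it by force.

Run:
```python
from cell import *
from h import *
K=[.5745,.0493]
move_ptp([*K,.11],down(80))
print(servo_line([*K,.041],v=.08,force_limit=8),np.round(get_position(),4)); sleep(.2)
print(get_t(),np.round(get_wrist_force(),2),np.round(get_torque(),3))
gripper_to(0.,5); sleep(.2)
print("w",get_gripper_width()*88,get_gripper_force(),np.round(get_wrist_force(),2),np.round(get_torque(),3),get_t(),np.round(get_qpos(),3))
```

```text
False [0.5748 0.0493 0.0415]
5.9333 [-0.31 -0.28 -0.57] [ 0.003 -0.031  0.007]
w 35.65232402320857 4.997006274643354 [-5.44  1.48  3.02] [ 0.215  0.787 -0.063] 6.9833 [-0.119  0.636  1.485  0.     1.023  0.055]
```

Run:
```python
from cell import *
from h import *
a=np.radians(80); ty=np.array([np.sin(a),-np.cos(a),0])
p=np.array(get_position())
for i in range(8):
    f=np.array(get_wrist_force())@ty
    print(i,round(f,2),np.round(get_torque(),3)[2],get_gripper_width()*88)
    if abs(f)<1.5: break
    p=p+ty*np.sign(f)*.0005; servo_line(p.tolist(),v=.02); sleep(.1)
gripper_to(0.,30); sleep(.2)
print("w",get_gripper_width()*88,get_gripper_force(),np.round(get_position(),4),np.round(get_wrist_force(),2),np.round(get_torque(),3),get_t(),np.round(get_qpos(),4))
```

```text
0 -5.61 -0.063 35.65232402320857
1 1.52 -0.07 35.76044635986272
2 -0.14 -0.041 35.83777942026523
w 35.18038257488094 29.99521574936807 [0.5734 0.0496 0.0409] [-0.99  1.07  1.77] [ 0.105  0.191 -0.082] 8.1 [-0.1192  0.6351  1.487   0.      1.0196  0.0553]
```

Run:
```python
from cell import *
from h import *
q0=np.array(get_qpos());t0=get_t();log=[];hit=0
for k in range(1,76):
    q=q0.copy(); q[5]-=np.radians(k*1.0); set_joints(q.tolist())
    tz=get_torque()[2]; log.append((k,round(float(tz),3)))
    if tz<-.2 or get_t()-t0>14: break
print(log); print(get_t()-t0,get_t(),get_torque()[2],np.round(np.degrees(np.array(get_qpos())-q0),2),np.round(get_wrist_force(),1),get_gripper_width()*88)
```

```text
[(1, -0.025), (2, -0.06), (3, -0.037), (4, -0.03), (5, 0.051), (6, -0.004), (7, -0.073), (8, 0.028), (9, 0.004), (10, 0.021), (11, 0.126), (12, 0.054), (13, 0.001), (14, 0.083), (15, -0.092), (16, -0.066), (17, -0.09), (18, -0.065), (19, -0.14), (20, 0.017), (21, -0.048), (22, 0.064), (23, -0.1), (24, -0.045), (25, 0.03), (26, 0.039), (27, 0.072), (28, 0.068), (29, -0.003), (30, -0.128), (31, -0.113), (32, -0.077), (33, -0.11), (34, 0.047), (35, -0.025), (36, 0.002), (37, -0.067), (38, 0.116), (39, -0.091), (40, 0.106), (41, 0.031), (42, 0.052), (43, -0.071), (44, -0.057), (45, 0.021), (46, -0.16), (47, -0.061), (48, -0.1), (49, -0.204)]
12.250000000000002 20.35 -0.2035961357411875 [ 2.000e-02  3.000e-02 -1.000e-01  8.000e-02 -1.400e-01 -4.899e+01] [11.2  3.9 -7.7] 35.198513624617945
```

Run:
```python
from cell import *
from h import *
def tz(n=5):
    v=[]
    for _ in range(n): sleep(.02); v.append(get_torque()[2])
    return float(np.mean(v))
q0=np.array(get_qpos());t0=get_t();log=[(0,round(tz(),3))]
for k in range(1,9):
    q=q0.copy(); q[5]-=np.radians(k*1.0); set_joints(q.tolist())
    log.append((49+k,round(tz(),3),np.round(get_wrist_force(),1).tolist()))
    if log[-1][1]<-.2: break
print(log,get_t(),get_gripper_width()*88,np.round(get_position(),4))
```

```text
[(0, -0.223), (50, -0.212, [4.8, 1.2, -4.1])] 20.7667 34.99858667190014 [0.575  0.0501 0.041 ]
```

Run:
```python
from cell import *
from h import *
def tz(n=10):
    v=[]
    for _ in range(n): sleep(.02); v.append(get_torque()[2])
    return round(float(np.mean(v)),3),round(float(np.std(v)),3)
q0=np.array(get_qpos());log=[tz()]
for k in range(1,4):
    q=q0.copy(); q[5]-=np.radians(k*1.0); set_joints(q.tolist())
    log.append((k,tz(),np.round(get_wrist_force(),1).tolist()))
    if log[-1][1][0]<-.28 or log[-1][1][0]>-.1: break
print(log,get_t(),np.round(get_position(),4),np.round(np.degrees(get_qpos()),2))
```

```text
[(-0.207, 0.028), (1, (-0.403, 0.033), [5.0, 0.9, -3.6])] 21.35 [0.575  0.0501 0.041 ] [ -6.81  36.43  85.1    0.11  58.26 -47.77]
```

A stiff rise to -0.40 N m, above anything a click gives, is the stop (limit 0.52). I'll back off and turn clockwise.

Run:
```python
from cell import *
from h import *
def tz(n=4):
    v=[]
    for _ in range(n): sleep(.02); v.append(get_torque()[2])
    return round(float(np.mean(v)),3)
q0=np.array(get_qpos());log=[]
for k in [1,2,3,4,5,6]+list(range(8,81,2))+[81]:
    q=q0.copy(); q[5]+=np.radians(k); set_joints(q.tolist())
    log.append((k-6,tz()))
print(log,get_t(),np.round(get_position(),4),np.round(get_wrist_force(),1),get_gripper_width()*88)
```

```text
[(-5, -0.313), (-4, -0.258), (-3, -0.051), (-2, -0.079), (-1, -0.118), (0, -0.045), (2, -0.007), (4, 0.016), (6, 0.047), (8, -0.045), (10, -0.043), (12, -0.02), (14, -0.124), (16, -0.06), (18, 0.062), (20, 0.088), (22, -0.036), (24, -0.012), (26, -0.089), (28, -0.021), (30, -0.114), (32, 0.021), (34, 0.069), (36, 0.103), (38, -0.011), (40, -0.033), (42, -0.017), (44, -0.059), (46, 0.013), (48, 0.062), (50, 0.056), (52, 0.139), (54, 0.07), (56, 0.058), (58, -0.054), (60, -0.135), (62, -0.016), (64, 0.042), (66, 0.071), (68, -0.012), (70, -0.038), (72, -0.001), (74, -0.074), (75, -0.121)] 35.2833 [0.5727 0.0502 0.0408] [-10.6  -5.3   5.8] 35.388458578967786
```

The log shows five clear clicks (drops at about +7, +21, +37, +54 and +67), with the fifth detent near +76. I'll release there and fetch the dish.

Run:
```python
from cell import *
from h import *
q=np.array(get_qpos()); q[5]+=np.radians(1.5); set_joints(q.tolist()); sleep(.1)
gripper_to(.9); print("rel",get_t())
p=get_position(); servo_line([p[0],p[1],.10],v=.15)
D=[.4218,.1963]
move_ptp([*D,.07],down(80))
print(servo_line([*D,.004],v=.08,force_limit=6),np.round(get_position(),4),get_t())
gripper_to(0.,8); sleep(.15)
print("w",get_gripper_width()*88,get_gripper_force(),np.round(get_position(),4),get_t())
```

```text
rel 36.4167
False [0.4221 0.1963 0.0043] 38.7917
w 58.06142956682261 8.00043672323227 [0.4219 0.1963 0.0042] 39.3833
```

Run:
```python
from cell import *
from h import *
servo_line([.4219,.1963,.09],v=.15)
move_ptp([.5656,.1700,.09],down(80)); sleep(.2)
print(np.round(get_position(),4),get_gripper_width()*88,get_t())
c=wcam(get_position,get_tool_rot,capture); s=capture("scene"); pickle.dump((c,s),open("h.pkl","wb"))
cv2.imwrite("pics/hold.png",np.hstack([cv2.resize(c["img"][:,:,::-1],(500,375)),cv2.resize(s["img"][150:300,190:310,::-1],(300,375),interpolation=cv2.INTER_CUBIC)]))
Z=lambda X:(lambda y:(y[:2]/y[2]).round(1))(c["mtx"]@(c["R"]@np.array(X)+c["t"]))
# expected dish outline if centred on the TCP (lid top at tcp z -.0042+.012)
print([Z([.5656+.0295*np.cos(a),.17+.0295*np.sin(a),.098]).tolist() for a in np.radians([0,90,180])])
```

```text
[0.5645 0.1705 0.09  ] 58.46035586968223 40.9417
[[340.5, 263.4], [269.4, 216.3], [221.3, 282.2]]
```

View pics/hold.png

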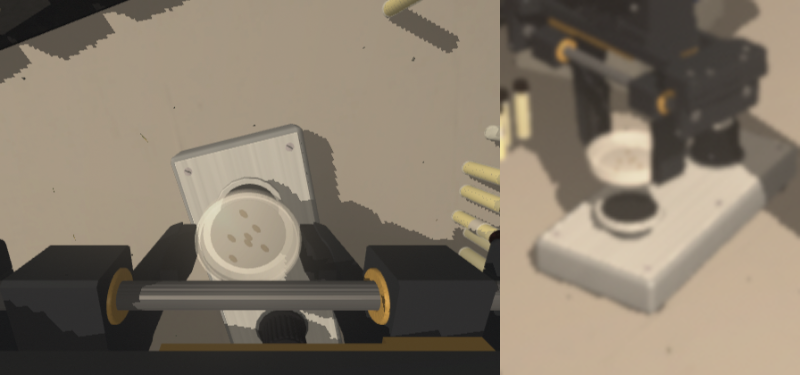

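The dish hangs level between the pads. Its far edge is at row 215 in full pixels, against 216 expected if centred, so it is centred in the grip. The table lies just below. I'll lower it until contact.

Run:
```python
from cell import *
from h import *
T=np.array([.5656,.1702])
servo_line([*T,.066],down(80),v=.08); sleep(.2)
p=np.array(get_position()); print(p.round(4))
c=T+(T-p[:2])
print(servo_line([*c,.0545],v=.015,force_limit=2.5),np.round(get_position(),4),np.round(get_wrist_force(),1),get_t())
```

```text
[0.5658 0.1702 0.0664]
True [0.5653 0.1702 0.0551] [-0.6 -0.3  3.9] 42.3833
```

Contact puts the table top at 50.9 mm, against 51.0 mm expected at five clicks. Releasing and checking.

Run:
```python
from cell import *
from h import *
gripper_to(.9); sleep(.1)
p=get_position(); servo_line([p[0],p[1],.15],v=.12)
move_ptp([.50,.10,.30],down(80)); sleep(.3)
c=wcam(get_position,get_tool_rot,capture); t=capture("top"); s=capture("scene"); pickle.dump(c,open("f.pkl","wb"))
Z=lambda X:(lambda y:(y[:2]/y[2]).round(1))(c["mtx"]@(c["R"]@np.array(X)+c["t"]))
r=lambda i,w,h:cv2.resize(i[:,:,::-1],(w,h),interpolation=cv2.INTER_CUBIC)
B=r(c["img"][40:240,230:430],400,400)
pts=np.array([(Z([.5655+.0295*np.cos(a),.1703+.0295*np.sin(a),.063])-[230,40])*2 for a in np.linspace(0,6.28,60)]).astype(int)
cv2.polylines(B,[pts],True,(0,0,255),1)
cv2.imwrite("pics/fin.png",np.hstack([B,r(s["img"][150:320,180:400],400,400)])); print(get_t())
```

```text
45.1083
```

View pics/fin.png

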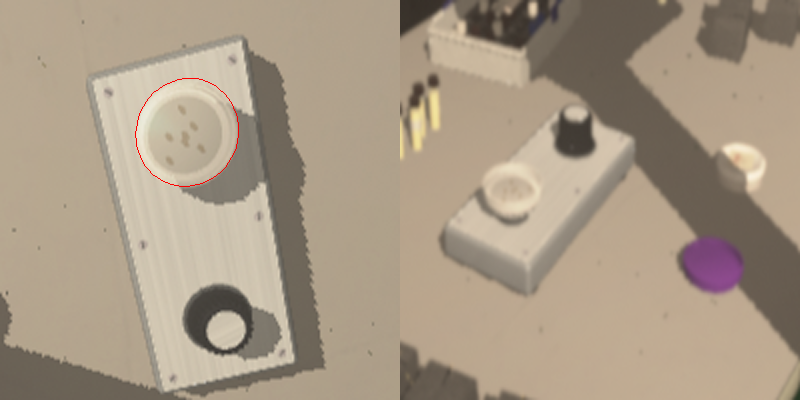

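The dish sits level on the table and its outline matches the predicted circle to about 1 mm, at (187,132) in the crop. The tin and purple dish have not moved.

```bash
python3 -c "
from cell import *
print(job_done(),get_t())"
```

```text
the job is handed in; nothing more can be done
the job is handed in; nothing more can be done
```

The job is handed in: I zeroed the stage at its stop (0.40 N m, under the 0.52 limit), turned it five clicks up (table top measured at 50.9 mm, 51.0 expected), and set the dish within about 1 mm of the table's centre at about 45 s; the pin tin is unmoved, and I went nowhere near the vial but didn't re-check it.

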